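# Lock the red test plug into the quick coupler

## Task

Pull the coupler's spring sleeve back (down) until it stays back by itself, then take the red plug from the stand and push it fully home in the coupler so that the sleeve springs forward again and locks it, and let go. Feel your way and press gently, for the coupler must not be forced; leave the black and yellow plugs in the stand and the other things on the bench where they are.

Things in the scene. Friction and masses are not known exactly. Their poses are not given: they have to be found in the camera images.
- coupler: Coupler fixed to the bench: aluminium plate 110 x 110 x 12 mm, at its centre an upright brass barrel with a steel sleeve around it. Origin under the plate's centre, z up. The barrel is screwed 0 to 11 mm up out of the plate; this offset h is NOT in any reported pose: find it by feel. The coupler must never be loaded with more than 40 N in all.
- coupler_axis (a point): Point on the coupler's upright axis at the plate's top, 12 mm above the bench. Sleeve, barrel and bore are centred on the axis. The barrel's open mouth lies 80 mm + h above this point; lip 37 mm across; a funnel narrows from about 26 mm at the mouth to a 17.5 mm bore some 8 mm below.
- coupler_rim (a point): Point on the axis, fixed to the plate, 82 mm above the bench. The top of the sleeve's rim is h (0 to 11 mm) above it when forward. The rim is a flat blue ring, 64 mm outside, 32 mm inside, 8 mm thick; below it a knurled steel waist, 44 mm across, 26 mm tall. Fingertips at least 42 mm apart, either side of the barrel, can press the rim down; or grip the sleeve.
- sleeve (a joint): Sleeve travel, m: 0 forward (up), 0.010 hard stop, back (down). A 3 to 6 N spring pushes it forward. With the socket empty, drawn beyond about 0.0085 it catches and, let go, stays at about 0.008. While it is forward the plug cannot go in. As the plug comes fully home the catch trips and the sleeve springs to 0, locking the plug.
- plug_red_grip (a point): Red-handled plug, the one to fit: middle of its round grip (26 mm across, 51 mm long), on its axis, 64 mm from the nose tip; z along the plug, up. It stands upright, nose down, in one of the stand's holes; lift 40 mm to clear. Seated, this point is 122 mm + h above the bench; let go, it may rise 2 mm. About 85 to 170 g.
- plug_red_tip (a point): Tip of the red plug's nose. From the tip up: brass nose 16 mm across, 34 mm long, 1.5 mm chamfer, locking groove; steel flange 36 mm across, 5 mm thick, whose underside rests on the barrel's mouth when home; then the grip, to 90 mm. Pushing it home takes 5 to 15 N, then the flange meets the mouth hard.
- plug_black: Spare plug with a black grip, same shape; origin at its nose tip. Leave it.
- plug_yellow: Spare plug with a yellow grip, same shape; origin at its nose tip. Leave it.
- stand: Grey plug stand, fixed, 70 x 190 x 45 mm, three holes 21 mm across in a row along its own y axis at -60, 0 and +60 mm; origin at the centre of its underside. The plugs' grips stand up to 101 mm above the bench.
- relay_strip: Loose black relay strip, 100 mm long. Leave it.
- terminal_strip: Loose white terminal strip, 100 mm long. Leave it.
- screwdriver: Loose screwdriver with an orange handle, 170 mm. Leave it.
- tape_roll: Loose yellow roll of tape, 72 mm. Leave it.
- contact_jar: Small jar, 48 mm across, 60 mm tall. Leave it.
- screw_tray: Small blue divided tray, 90 x 120 x 30 mm. Leave it.
There are look-alikes about, which are no part of the job. What is meant by the coupler is not turquoise, and is the larger of those in its own colour. What is shaped like the part that bears plug_red_grip but purple is not meant.

How it is judged:
By the outcome, as a careful person would: the job done as asked, in the order asked, and still so for the second after the job is handed in, with the robot touching nothing.
It also fails if it takes over 66 s, if anything falls off the work surface, if the arm or the gripper's body presses on something with over 40 N, if the wrist force passes 120 N, or if a joint passes its speed limit or range.

## Robot

A 6-joint arm with a two-finger parallel gripper is mounted at the origin on the work surface. World frame = base frame: x ahead of the robot, y to its left, z up, the work surface at z = 0. Lengths are in m, angles in rad, forces in N, time in s.
With the tool pointing down it reaches from about 0.275 to 0.875 m from the base axis. Payload 12.5 kg.
Tool frame: the origin (TCP) lies on the centre line of the jaws, within the pads' length; the fingertips stand r.finger_overhang ahead of it and the grasp point (between the pads) lies 3 mm ahead of it (r.finger_overhang is the distance from the TCP to the fingertips, in m); z points along the fingers, y is the direction in which the jaws open and shut (so a half turn about z gives the same grasp; the last joint's range is limited). The gripper opens to 85 mm and grips with 20 to 120 N. Pads are 22 mm wide; open, the fingers measure 114 mm over their backs; the gripper's body (76 mm by 85 mm) begins 54 mm behind the grasp point. The pads swing forward as they close: fully open they stand 13 mm farther back than shut.
Start: joints at [-1.26, 0.351, 1.652, -0, 1.139, -0.085], TCP at [0.212, -0.507, 0.215] pointing down, gripper open.
Joint ranges: [-2.75, 2.75], [-0.79, 2.1], [0.01, 2.65], [-1.57, 4.71], [0.07, 3.14], [-2.87, 2.87]. Speed limits (rad/s): [2.22, 2.22, 2.79, 3.14, 3.14, 3.14].

## Interface

Orientations are given as a unit quaternion [x, y, z, w].
In Python, from cell import r, optics gives the robot as it stands. The module is installed in compiled form; this text tells all that it offers. Calls block until the motion is done:
- r.move_to(position, orientation): joint-space move of the TCP to a pose.
- r.move_linear(position, rot=None, vel=0.15): straight line of the TCP; rot=None keeps the orientation; vel is the mean speed in m/s.
- r.set_joints(angles): joint-space move.
- r.set_gripper(opening, squeeze=None): opening from 0.0 (shut) to 1.0 (fully open); squeeze is the grip in N (None keeps the last); returns when the fingers have stopped.
- r.sleep(seconds).
- r.inverse_kinematics(position, orientation): joint angles nearest the present ones, or None.
- optics.get_image(name): name is "side" or "top" or "wrist"; returns a dict with "pixels" (480x640x3 uint8, red, green, blue), "depth" (480x640 float32, m along the optical axis (not along the pixel's ray), 0 where there is no reading), "fx", "fy", "cx", "cy" (pixels), "camera_from_world" (4x4, takes a point from world to camera coordinates); the wrist camera has in their place "mount" (4x4, takes a point from camera to tool coordinates, whose origin is the TCP and whose axes are the flange's). Camera axes: x right, y down, z forward; pixel columns grow to the right and rows downward; lengths in m; the calibration is good to about 2 mm. A picture is of the moment at which its call begins: read the wrist's pose just before it.
A pose or a line that the arm cannot do raises r.PlanningError and nothing moves.
- r.hand_in(): hands the job in, once; it reports no verdict.
Readings, each from a call of its own:
- r.current_t(): time.
- r.current_q(): joint angles.
- r.current_qvel(): joint speeds.
- r.current_effort(): joint torques, N m.
- r.current_tool_pos(): TCP position.
- r.current_ee_rot(): TCP orientation.
- r.current_contact_force(): force on the tool from outside, world axes, zero at the start.
- r.current_torque(): the same for the moment, N m.
- r.current_opening(): opening from 0.0 (shut) to 1.0 (fully open).
Only numpy, scipy, OpenCV 4.12 (cv2) and the standard library are available. Lean on these libraries where they do the work, as an engineer would, in place of code of your own. Each camera call takes 0.05 s, during which the arm holds its last target.

## Working session

There is one attempt and no reset: what is moved stays moved. The work goes in short steps, each a Python script; the robot and the scene stay as the last script left them, time stands still between calls to the robot, and variables do not carry over. Pictures are saved under pics/ and viewed, and the job is handed in when it is done.

```bash
mkdir -p pics
python3 - <<'E'
from cell import r, optics
import cv2,numpy as np,pickle
print(r.current_t(), r.current_tool_pos(), r.current_ee_rot(), r.finger_overhang, r.current_contact_force())
for n in ["side","top","wrist"]:
    im=optics.get_image(n); pickle.dump(im,open(f"pics/{n}0.pkl","wb"))
    cv2.imwrite(f"pics/{n}0.png",im["pixels"][:,:,::-1])
    print(n,im["fx"],im["fy"],im["cx"],im["cy"]); print(im.get("camera_from_world",im.get("mount")))
E
```

```text
0.0 [ 0.21197367 -0.50714578  0.21426431] [ 9.80481910e-01  1.96608490e-01 -5.41541232e-05 -5.68247907e-04] 0.022 [-0.216549    0.42048954  0.11052917]
side 596.9374919564998 596.9374919564998 319.2498217250938 229.99508883713128
[[-0.82744074 -0.5614986   0.00782006  0.42408992]
 [-0.37956254  0.54896297 -0.74469587  0.2717835 ]
 [ 0.41385276 -0.6191599  -0.66735816  1.08508785]
 [ 0.          0.          0.          1.        ]]
top 617.1218527905106 617.1218527905106 317.65098563718163 237.46809283618583
[[ 2.54255838e-02 -9.99667241e-01  4.35275353e-03 -4.92447378e-02]
 [-9.92924622e-01 -2.57588258e-02 -1.15918841e-01  5.55552227e-01]
 [ 1.15992389e-01 -1.37465196e-03 -9.93249151e-01  1.45051358e+00]
 [ 0.00000000e+00  0.00000000e+00  0.00000000e+00  1.00000000e+00]]
wrist 392.74148819099577 392.74148819099577 316.06649591018385 237.45861900694422
[[ 8.10042866e-04 -9.56393173e-01 -2.92081224e-01  7.38681871e-02]
 [ 9.99999669e-01  7.50810462e-04  3.14887057e-04  6.15509891e-05]
 [-8.18581929e-05 -2.92081382e-01  9.56393465e-01 -1.59023840e-01]
 [ 0.00000000e+00  0.00000000e+00  0.00000000e+00  1.00000000e+00]]
```

View pics/top0.png

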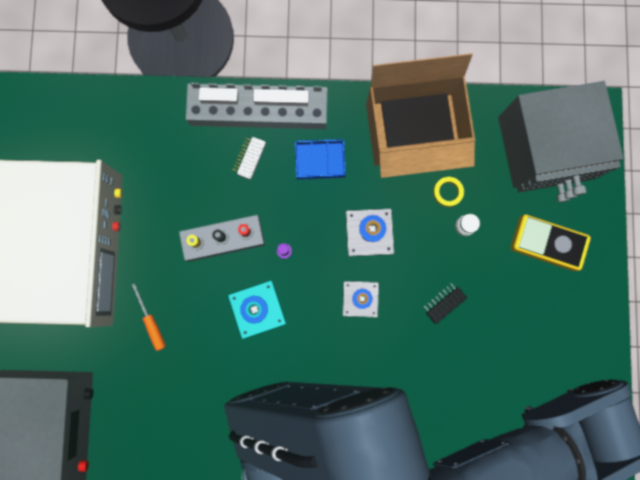

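View pics/side0.png

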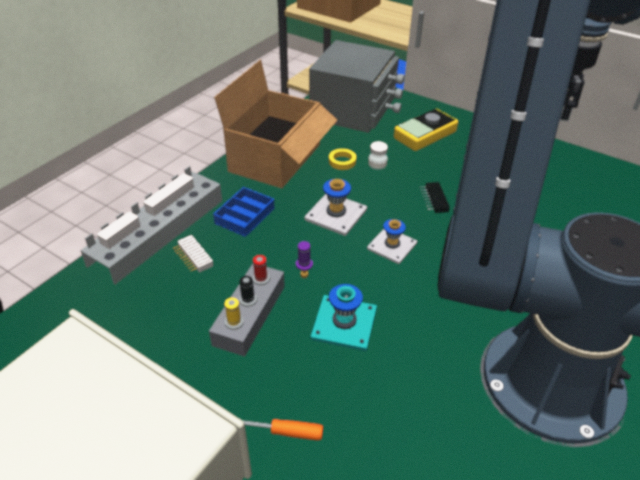

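Top view: there are three couplers, silver large at (370,231), silver small at (361,299) and turquoise at (256,309). The larger silver one is meant. Grips: red (244,229), black (219,236), yellow (193,240), and a purple decoy (284,250). I'll confirm in a crop and measure.

```bash
cat > h.py <<'E'
import numpy as np,cv2,pickle
def ray_plane(im,u,v,z):
    T=np.linalg.inv(im["camera_from_world"]); d=T[:3,:3]@np.array([(u-im["cx"])/im["fx"],(v-im["cy"])/im["fy"],1.]); o=T[:3,3]
    return o+d*(z-o[2])/d[2]
def cloud(im):
    T=np.linalg.inv(im["camera_from_world"]); v,u=np.mgrid[:480,:640]; d=im["depth"]
    P=np.stack([(u-im["cx"])/im["fx"]*d,(v-im["cy"])/im["fy"]*d,d],-1)
    return P@T[:3,:3].T+T[:3,3]
def proj(im,p):
    c=im["camera_from_world"]@np.append(p,1); return c[0]/c[2]*im["fx"]+im["cx"],c[1]/c[2]*im["fy"]+im["cy"]
E
python3 - <<'E'
from h import *
t=pickle.load(open("pics/top0.pkl","rb")); s=pickle.load(open("pics/side0.pkl","rb"))
a=cv2.resize(t["pixels"][190:340,170:410],None,fx=3.2,fy=3.2,interpolation=cv2.INTER_CUBIC)
b=cv2.resize(s["pixels"][160:360,200:430],None,fx=2.8,fy=2.8,interpolation=cv2.INTER_CUBIC)
cv2.imwrite("pics/c1.png",a[:,:,::-1]);cv2.imwrite("pics/c2.png",b[:,:,::-1])
for n,im,box in (("top",t,(330,195,410,265)),("side",s,(300,170,375,240))):
    hsv=cv2.cvtColor(im["pixels"],cv2.COLOR_RGB2HSV); P=cloud(im)
    x0,y0,x1,y1=box; m=np.zeros((480,640),bool); m[y0:y1,x0:x1]=1
    blue=m&(hsv[...,0]>100)&(hsv[...,0]<125)&(hsv[...,1]>120)
    c=cv2.findContours(blue.astype(np.uint8),0,1)[0]; c=max(c,key=cv2.contourArea); e=cv2.fitEllipse(c); print(n,"blue",e, blue.sum())
    q=P[blue&(im["depth"]>0)]; print(np.percentile(q,[5,50,90,98],axis=0))
    for z in (.082,.0875,.093): print(z,ray_plane(im,*e[0],z))
    plate=m&(hsv[...,1]<70)&(hsv[...,2]>120)&(np.abs(P[...,2]-.012)<.01)
    c=cv2.findContours(plate.astype(np.uint8),0,1)[0]; c=max(c,key=cv2.contourArea); rr=cv2.minAreaRect(c); print("plate",rr,ray_plane(im,*rr[0],.012),[ray_plane(im,*k,.012)[:2].round(4) for k in cv2.boxPoints(rr)])
    red=((hsv[...,0]<6)|(hsv[...,0]>174))&(hsv[...,1]>150)&(hsv[...,2]>90)
    bx=(230,215,260,245) if n=="top" else (245,245,275,290)
    m=np.zeros((480,640),bool); m[bx[1]:bx[3],bx[0]:bx[2]]=1; red&=m
    q=P[red]; ys,xs=np.nonzero(red); print("red",xs.min(),xs.max(),ys.min(),ys.max(),xs.mean(),ys.mean(),np.percentile(q,[2,50,98],axis=0))
    tp=red&(P[...,2]>.094); ys,xs=np.nonzero(tp); print(n,"redtop",len(xs),xs.mean(),ys.mean(),ray_plane(im,xs.mean(),ys.mean(),.101))
E
```

```text
top blue ((372.2943115234375, 227.9402618408203), (25.3734130859375, 25.478145599365234), 36.9412727355957) 343
[[ 0.54982999 -0.18806638  0.0794932 ]
 [ 0.57293394 -0.16001996  0.08486877]
 [ 0.59942827 -0.13735934  0.08869823]
 [ 0.60439842 -0.13271698  0.09034875]]
0.082 [ 0.57645727 -0.16144964  0.082     ]
0.0875 [ 0.575716   -0.16095299  0.0875    ]
0.093 [ 0.57497472 -0.16045635  0.093     ]
plate ((369.50115966796875, 232.02377319335938), (46.043067932128906, 46.28089141845703), 87.27368927001953) [ 0.57566669 -0.16110806  0.012     ] [array([ 0.6282, -0.101 ]), array([ 0.6366, -0.2142]), array([ 0.5236, -0.2208]), array([ 0.5153, -0.1086])]
red 239 248 225 234 243.84615384615384 230.03846153846155 [[0.55233623 0.12524371 0.09503429]
 [0.5594872  0.13349188 0.10061063]
 [0.57338626 0.14603444 0.10681656]]
top redtop 52 243.84615384615384 230.03846153846155 [0.56138221 0.13475555 0.101     ]
side blue ((336.6080627441406, 187.5958251953125), (18.51670265197754, 25.97307777404785), 92.52865600585938) 269
[[ 0.54672552 -0.19232277  0.06775255]
 [ 0.56476788 -0.15083158  0.08447469]
 [ 0.60118113 -0.13602158  0.08677823]
 [ 0.65442353 -0.13315498  0.08819069]]
0.082 [ 0.57575937 -0.16295717  0.082     ]
0.0875 [ 0.57202769 -0.15691775  0.0875    ]
0.093 [ 0.56829601 -0.15087832  0.093     ]
plate ((335.52056884765625, 211.94522094726562), (54.30710220336914, 34.410099029541016), 20.556045532226562) [ 0.57435137 -0.15955075  0.012     ] [array([ 0.6219, -0.0977]), array([ 0.668 , -0.2152]), array([ 0.5256, -0.2231]), array([ 0.4895, -0.1092])]
red 253 265 255 278 259.4894736842105 266.80526315789473 [[0.55181173 0.12378547 0.05959021]
 [0.55849499 0.14275729 0.08785995]
 [0.57462377 0.14734879 0.10355117]]
side redtop 81 259.25925925925924 260.30864197530866 [0.56141018 0.1378341  0.101     ]
```

```bash
ls pics
```

```text
c1.png
c2.png
side0.pkl
side0.png
top0.pkl
top0.png
wrist0.pkl
wrist0.png
```

View pics/c1.png

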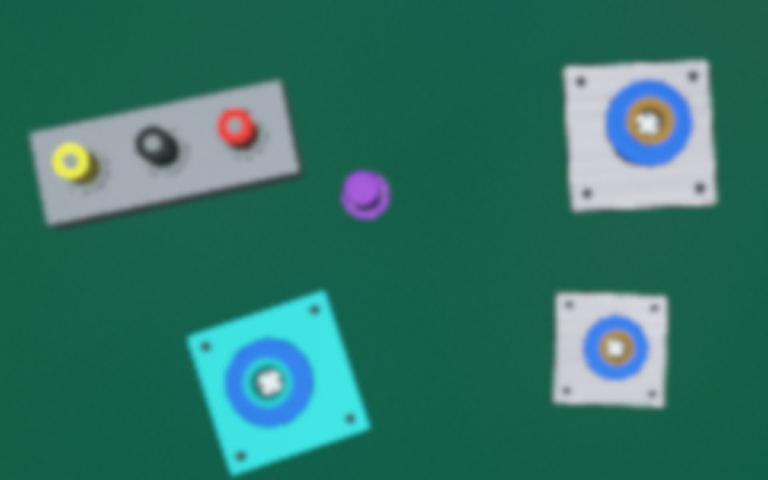

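View pics/c2.png

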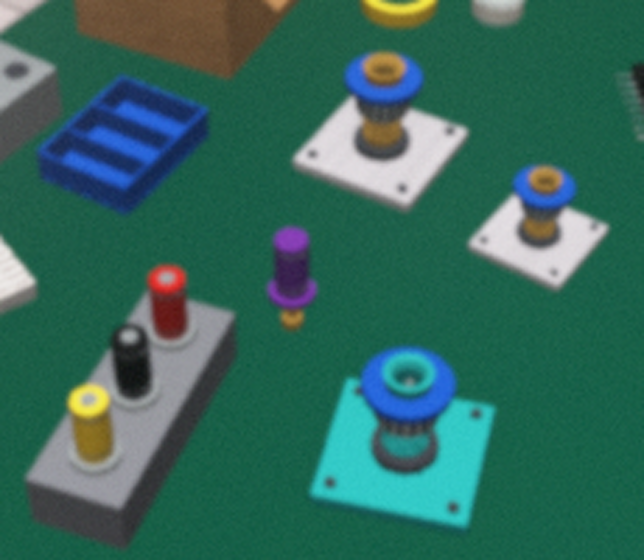

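Confirmed: the silver plate at (370,231) is clearly larger than the one at (361,299). The red grip stands at (244,229), and the loose purple plug is the decoy. Next, a closer look with the wrist camera above the coupler.

```bash
cat >> h.py <<'E'
from scipy.spatial.transform import Rotation as R
def down(yaw): # tool x at yaw, z down
    x=np.array([np.cos(yaw),np.sin(yaw),0]);z=np.array([0,0,-1.]);y=np.cross(z,x)
    return R.from_matrix(np.stack([x,y,z],1)).as_quat()
def wrist(r,optics):
    p=np.array(r.current_tool_pos());q=np.array(r.current_ee_rot()); im=optics.get_image("wrist")
    T=np.eye(4);T[:3,:3]=R.from_quat(q).as_matrix();T[:3,3]=p
    im["camera_from_world"]=np.linalg.inv(T@im["mount"]); return im
E
python3 - <<'E'
from cell import r,optics
from h import *
for yaw in (-78,102,0,180,-90,90):
  print(yaw,[None if (j:=r.inverse_kinematics(p,down(np.radians(yaw)))) is None else np.round(j,2) for p in ([.576,-.16,.2],[.561,.1355,.2],[.576,-.16,.08])])
q=down(np.radians(-78))
r.move_to([.576,-.16,.23],q)
print(r.current_t(),r.current_tool_pos(),r.current_contact_force())
im=wrist(r,optics);pickle.dump(im,open("pics/w1.pkl","wb"));cv2.imwrite("pics/w1.png",im["pixels"][:,:,::-1])
for i in range(4): r.sleep(.02);print(r.current_contact_force())
E
```

```text
-78 [array([-0.35,  0.45,  1.54, -0.  ,  1.15,  2.58]), None, array([-0.35,  0.6 ,  1.63, -0.  ,  0.91,  2.58])]
102 [array([-0.35,  0.45,  1.54, -0.  ,  1.15, -0.56]), array([ 0.16,  0.41,  1.6 , -0.  ,  1.13, -0.05]), array([-0.35,  0.6 ,  1.63, -0.  ,  0.91, -0.56])]
0 [array([-0.35,  0.45,  1.54, -0.  ,  1.15,  1.22]), array([ 0.16,  0.41,  1.6 , -0.  ,  1.13,  1.73]), array([-0.35,  0.6 ,  1.63, -0.  ,  0.91,  1.22])]
180 [array([-0.35,  0.45,  1.54, -0.  ,  1.15, -1.92]), array([ 0.16,  0.41,  1.6 , -0.  ,  1.13, -1.41]), array([-0.35,  0.6 ,  1.63, -0.  ,  0.91, -1.92])]
-90 [array([-0.35,  0.45,  1.54, -0.  ,  1.15,  2.79]), None, array([-0.35,  0.6 ,  1.63, -0.  ,  0.91,  2.79])]
90 [array([-0.35,  0.45,  1.54, -0.  ,  1.15, -0.35]), array([ 0.16,  0.41,  1.6 , -0.  ,  1.13,  0.16]), array([-0.35,  0.6 ,  1.63, -0.  ,  0.91, -0.35])]
2.425 [ 0.57582978 -0.16040847  0.22996898] [-0.81155292  0.1246617  -0.26710934]
[ 0.20680525 -0.36019013  0.96949921]
[ 0.73524211 -0.40702949  1.00083973]
[ 0.35383343 -0.42706915 -0.39060139]
[-0.13741912 -0.49112989 -0.12299751]
```

```bash
sleep 1
```

```text
(no output)
```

View pics/w1.png

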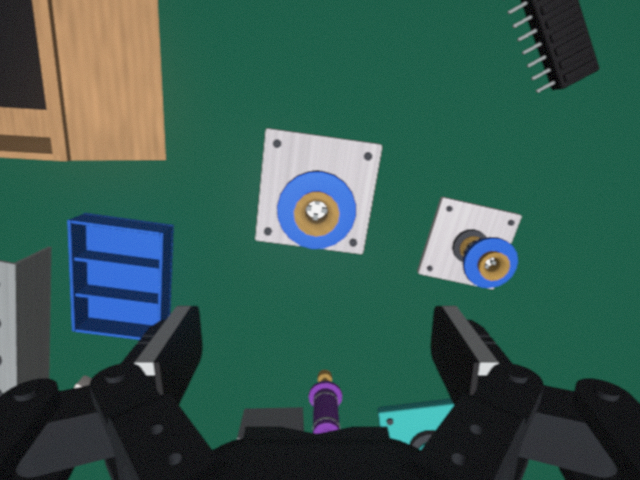

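Wrist view: the blue rim is at (317,209), with the barrel mouth and bore cross at (317,210). I'll measure the axis and height here.

Run:
```python
from h import *
im=pickle.load(open("pics/w1.pkl","rb"));hsv=cv2.cvtColor(im["pixels"],cv2.COLOR_RGB2HSV);P=cloud(im)
m=np.zeros((480,640),bool);m[150:270,250:390]=1
blue=m&(hsv[...,0]>100)&(hsv[...,0]<125)&(hsv[...,1]>120)
c=max(cv2.findContours(blue.astype(np.uint8),0,1)[0],key=cv2.contourArea);e=cv2.fitEllipse(c);print(e)
q=P[blue];print(np.percentile(q[:,2],[5,25,50,75,95]))
for z in (.082,.085,.088,.093): 
    D=(e[1][0]+e[1][1])/2/im["fx"]; C=np.linalg.inv(im["camera_from_world"])[:3,3]
    print(z,ray_plane(im,*e[0],z), "apparent diam", D*(im["camera_from_world"]@np.append(ray_plane(im,*e[0],z),1))[2])
br=m&(hsv[...,0]>8)&(hsv[...,0]<28)&(hsv[...,1]>90)
c=max(cv2.findContours(br.astype(np.uint8),0,1)[0],key=cv2.contourArea);e=cv2.fitEllipse(c);print("lip",e)
print(np.percentile(P[br][:,2],[5,25,50,75,95,99]))
for z in (.092,.097,.1): print(z,ray_plane(im,*e[0],z))
pl=m&(hsv[...,1]<70)&(hsv[...,2]>120)|0
m2=np.zeros((480,640),bool);m2[115:270,245:395]=1
pl=(m2&(hsv[...,0]<200)&(hsv[...,1]<60)&(hsv[...,2]>110))|blue|br
c=max(cv2.findContours(pl.astype(np.uint8),0,1)[0],key=cv2.contourArea)
# screw holes
g=cv2.cvtColor(im["pixels"],cv2.COLOR_RGB2GRAY)
H=[]
for (u,v) in ((277,143),(368,156),(353,242),(267,231)):
    w=g[v-8:v+9,u-8:u+9].astype(float); k=np.clip(np.median(w)-25-w,0,None); yy,xx=np.mgrid[-8:9,-8:9]
    H.append(ray_plane(im,u+(k*xx).sum()/k.sum(),v+(k*yy).sum()/k.sum(),.012))
H=np.array(H);print(H.round(4),H.mean(0),np.linalg.norm(H-np.roll(H,1,0),axis=1))
pts=c.reshape(-1,2);rr=cv2.minAreaRect(c);print(rr)
W=np.array([ray_plane(im,*p,.012)[:2] for p in cv2.convexHull(c).reshape(-1,2)]);print(cv2.minAreaRect((W*1000).astype(np.float32)))
print(np.median(P[280:300,300:340,2]),np.median(P[170:230,262:270,2]))
```

```text
((316.16290283203125, 209.70187377929688), (76.41465759277344, 76.91869354248047), 69.16944122314453)
[0.08368182 0.08440739 0.0848903  0.08537626 0.08605489]
0.082 [ 0.57595008 -0.16467891  0.082     ] apparent diam 0.06132358676739622
0.085 [ 0.5760963  -0.16534952  0.085     ] apparent diam 0.06072432299866268
0.088 [ 0.57624253 -0.16602013  0.088     ] apparent diam 0.06012505922992914
0.093 [ 0.57648624 -0.16713781  0.093     ] apparent diam 0.05912628628203991
lip ((316.1986999511719, 213.53067016601562), (41.76929473876953, 42.04482650756836), 57.44080352783203)
[0.08678969 0.09209339 0.09409633 0.09488721 0.09583139 0.09655305]
0.092 [ 0.57577573 -0.16394641  0.092     ]
0.097 [ 0.57603058 -0.16511405  0.097     ]
0.1 [ 0.57618349 -0.16581463  0.1       ]
[[ 0.622  -0.2036  0.012 ]
 [ 0.536  -0.21    0.012 ]
 [ 0.5301 -0.1244  0.012 ]
 [ 0.6156 -0.1177  0.012 ]] [ 0.57594191 -0.16395269  0.012     ] [0.08612975 0.08625017 0.08581007 0.08574224]
((315.8680725097656, 191.8148193359375), (119.07850646972656, 114.05754852294922), 7.9893269538879395)
((575.85693359375, -163.98654174804688), (111.43350982666016, 111.86077880859375), 4.2490458488464355)
-0.00011032861609250322 0.011883459270180863
```

Run:
```python
from cell import r,optics
from h import *
r.set_gripper(0.58)
r.move_to([.576,-.162,.23],down(np.radians(102)))
print(r.current_t(),r.current_tool_pos(),r.current_opening())
im=wrist(r,optics);pickle.dump(im,open("pics/w2.pkl","wb"));cv2.imwrite("pics/w2.png",im["pixels"][:,:,::-1])
hsv=cv2.cvtColor(im["pixels"],cv2.COLOR_RGB2HSV);P=cloud(im)
u,v=map(int,proj(im,[.576,-.163,.085])); print(u,v)
m=np.zeros((480,640),bool);m[v-60:v+60,u-70:u+70]=1
for n,mask,zs in (("rim",m&(hsv[...,0]>100)&(hsv[...,0]<125)&(hsv[...,1]>120),(.085,.087)),("lip",m&(hsv[...,0]>8)&(hsv[...,0]<28)&(hsv[...,1]>90),(.095,.097))):
    c=max(cv2.findContours(mask.astype(np.uint8),0,1)[0],key=cv2.contourArea);e=cv2.fitEllipse(c);print(n,e,np.percentile(P[mask][:,2],[5,50,95]))
    for z in zs: print(ray_plane(im,*e[0],z))
```

```text
5.6417 [ 0.57598625 -0.16199369  0.22998963] 0.580557592709011
316 216
rim ((316.1497802734375, 215.94839477539062), (76.10944366455078, 76.37307739257812), 58.478511810302734) [0.08370078 0.08492361 0.08608951]
[ 0.57563126 -0.16270783  0.085     ]
[ 0.57552974 -0.16222642  0.087     ]
lip ((316.21368408203125, 219.75323486328125), (41.30435562133789, 41.89235305786133), 73.98632049560547) [0.08697738 0.0941546  0.09569821]
[ 0.5758012  -0.16324471  0.095     ]
[ 0.57569506 -0.16274328  0.097     ]
```

```bash
sleep 1
```

```text
(no output)
```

View pics/w2.png

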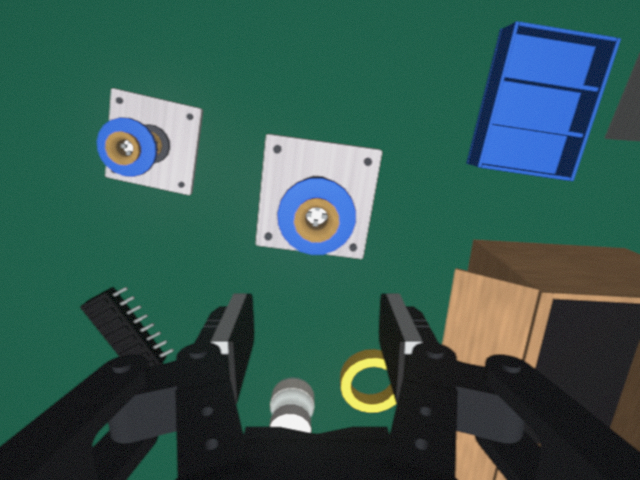

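Combining both half-turn views, the axis is about (0.576, -0.164), with the rim top near z=0.085 (h≈3 mm). Next is the gentle press on the rim.

```bash
cat >> h.py <<'E'
def force(r,n=6):
    f=[]
    for _ in range(n): r.sleep(.008); f.append(r.current_contact_force())
    return np.mean(f,0)
E
python3 - <<'E'
from cell import r,optics
from h import *
X,Y=.5759,-.1638
r.move_linear([X,Y,.122],vel=.15); r.sleep(.1)
f0=force(r,12);print(r.current_t(),f0)
z=.122; zc=None; F=0
while z>.080:
    z-=.001 ; r.move_linear([X,Y,z],vel=.03)
    F=(force(r,4)-f0); 
    print(round(z,4),np.round(r.current_tool_pos(),4),F.round(1))
    if F[2]>2.0: break
print(r.current_t())
np.save("f0.npy",f0)
E
```

```text
6.7583 [ 0.02038058  0.01965116 -0.16605539]
0.121 [ 0.5759 -0.1638  0.1211] [-0.3 -0.4  0.1]
0.12 [ 0.5758 -0.1638  0.1199] [-0.   0.1  0.6]
0.119 [ 0.5759 -0.1638  0.1189] [-0.2 -0.2  0.6]
0.118 [ 0.5759 -0.1638  0.1179] [-0.5 -0.1  0.4]
0.117 [ 0.5759 -0.1638  0.117 ] [-0.2 -0.3 -0.3]
0.116 [ 0.5759 -0.1638  0.116 ] [-0.3 -0.2  0.2]
0.115 [ 0.5759 -0.1638  0.1149] [-0.1 -0.2 -0.2]
0.114 [ 0.5759 -0.1638  0.114 ] [0.  0.2 0.1]
0.113 [ 0.5759 -0.1638  0.113 ] [-0.  -0.1 -0.1]
0.112 [ 0.5759 -0.1638  0.112 ] [0.3 0.1 0.2]
0.111 [ 0.5759 -0.1638  0.1109] [ 0.3  0.  -0. ]
0.11 [ 0.5759 -0.1638  0.11  ] [-0.4  0.2  0.7]
0.109 [ 0.5759 -0.1638  0.1089] [-0.  -0.   0.5]
0.108 [ 0.5758 -0.1638  0.1079] [ 0.2 -0.3  0.1]
0.107 [ 0.5759 -0.1638  0.107 ] [0.1 0.1 0.2]
0.106 [ 0.5759 -0.1638  0.106 ] [-0.1 -0.2  0.5]
0.105 [ 0.5759 -0.1638  0.1049] [ 0.1 -0.4  0.5]
0.104 [ 0.5759 -0.1638  0.104 ] [-0.4 -0.  -0. ]
0.103 [ 0.5759 -0.1638  0.1029] [-0.   0.2  0.1]
0.102 [ 0.5759 -0.1638  0.1019] [ 0.2 -0.2  0.4]
0.101 [ 0.5759 -0.1638  0.101 ] [-0.   0.   0.2]
0.1 [ 0.5759 -0.1638  0.0999] [0.1 0.
[... 283 characters left out ...]
0.5  0.2  0.3]
0.093 [ 0.5759 -0.1638  0.093 ] [-0.3 -0.3  0.1]
0.092 [ 0.5759 -0.1638  0.0919] [-0.3 -0.1  0.2]
0.091 [ 0.5759 -0.1638  0.0909] [ 0.3  0.1 -0. ]
0.09 [ 0.5759 -0.1638  0.0899] [ 0.1 -0.   0.3]
0.089 [ 0.5759 -0.1638  0.089 ] [-0.1  0.2 -0.3]
0.088 [ 0.5759 -0.1638  0.088 ] [-0.2  0.2  0.4]
0.087 [ 0.5759 -0.1638  0.087 ] [-0.2  0.3 -0.3]
0.086 [ 0.5759 -0.1638  0.0859] [0.3 0.2 0.9]
0.085 [ 0.5759 -0.1638  0.0849] [0.5 0.2 0.3]
0.084 [ 0.5759 -0.1638  0.084 ] [ 0.3 -0.2 -0.1]
0.083 [ 0.5759 -0.1638  0.083 ] [-0.   0.1  0.3]
0.082 [ 0.5759 -0.1638  0.0819] [-0.4 -0.1  0. ]
0.081 [ 0.5759 -0.1638  0.081 ] [ 0.3 -0.   0.2]
0.08 [ 0.5759 -0.1638  0.08  ] [-0.2 -0.5 -0.1]
18.6583
```

Run:
```python
from cell import r,optics
from h import *
print(r.current_opening())
a=optics.get_image("side");b=optics.get_image("wrist")
x=cv2.resize(a["pixels"][130:250,270:400],(640,590),interpolation=cv2.INTER_CUBIC)
cv2.imwrite("pics/s3.png",x[:,:,::-1]);cv2.imwrite("pics/w3.png",b["pixels"][:,:,::-1])
```

```text
0.5771296304844207
```

```bash
sleep 1
```

```text
(no output)
```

View pics/s3.png

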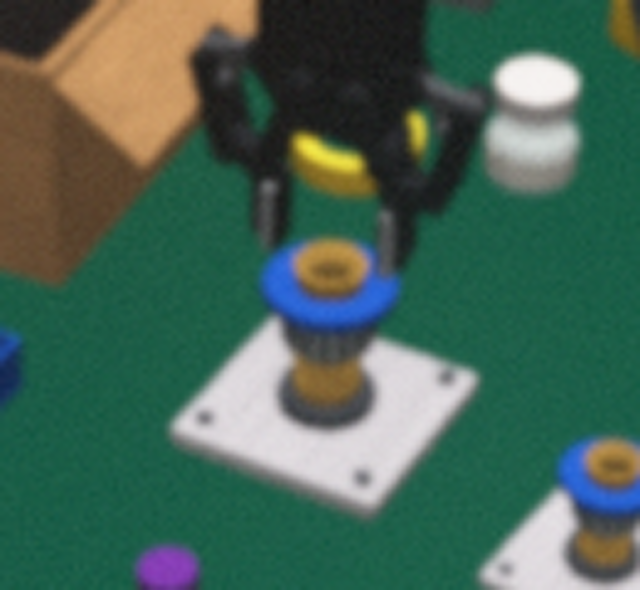

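View pics/w3.png

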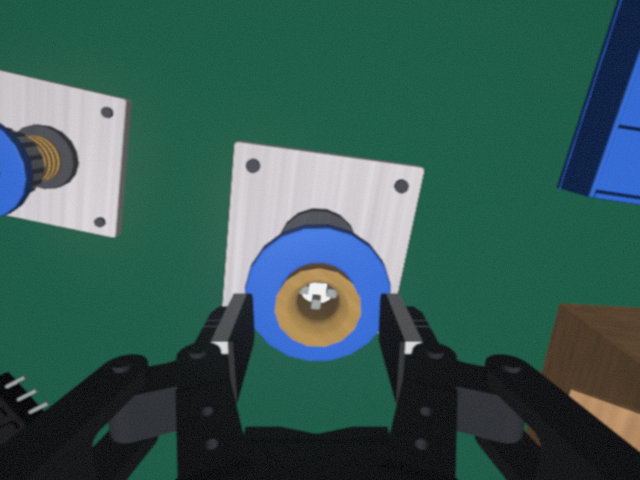

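The side view shows the tips at (270,238) and (390,268), above or level with the rim (330,283), so there is no contact yet. I'll get the actual tip position from the wrist depth.

Run:
```python
from h import *
im=pickle.load(open("pics/w2.pkl","rb"));M=im["mount"]
d=im["depth"];v,u=np.mgrid[:480,:640]
C=np.stack([(u-im["cx"])/im["fx"]*d,(v-im["cy"])/im["fy"]*d,d],-1)@M[:3,:3].T+M[:3,3]
hs=im["pixels"].max(-1)
for n,(a,b) in {"L":(225,260),"R":(375,405)}.items():
    for row in range(288,350,6):
        k=(d[row,a:b]>0)&(d[row,a:b]<.2)
        q=C[row,a:b][k]; print(n,row,k.sum(), q[:, :].min(0).round(4) if len(q) else "",q.max(0).round(4) if len(q) else "")
for dd in (.005,.01,.015,.022): 
    c=np.linalg.inv(M)@[0,0,dd,1]; print(dd,c[1]/c[2]*im["fy"]+im["cy"])
```

```text
L 288 0  
L 294 19 [ 0.0093 -0.0311 -0.0252] [ 0.0113 -0.0251 -0.0208]
L 300 23 [ 0.0061 -0.0311 -0.0301] [ 0.0113 -0.0249 -0.0195]
L 306 29 [ 0.0039 -0.0345 -0.0349] [ 0.0113 -0.0249 -0.0203]
L 312 29 [ 0.0023 -0.0312 -0.0394] [ 0.0113 -0.0248 -0.0222]
L 318 30 [-0.0019 -0.0305 -0.0438] [ 0.0115 -0.0248 -0.0193]
L 324 30 [-0.0039 -0.0298 -0.0475] [ 0.0114 -0.0248 -0.0204]
L 330 30 [-0.0062 -0.029  -0.0511] [ 0.0113 -0.0249 -0.021 ]
L 336 29 [-0.0089 -0.0278 -0.055 ] [ 0.0115 -0.0249 -0.0211]
L 342 29 [-0.0098 -0.0274 -0.058 ] [ 0.0113 -0.0248 -0.024 ]
L 348 28 [-0.0101 -0.0275 -0.0573] [ 0.0089 -0.0249 -0.0277]
R 288 0  
R 294 19 [ 0.0095  0.0244 -0.0254] [ 0.0114  0.0309 -0.0213]
R 300 23 [ 0.0059  0.0243 -0.0304] [ 0.0114  0.0307 -0.019 ]
R 306 25 [ 0.0042  0.0244 -0.0347] [ 0.0112  0.0305 -0.0207]
R 312 25 [ 0.0016  0.0243 -0.0396] [ 0.0115  0.0296 -0.0208]
R 318 26 [-0.0016  0.0244 -0.0435] [ 0.0113  0.0286 -0.0196]
R 324 25 [-0.0037  0.0243 -0.0478] [ 0.0116  0.0276 -0.0207]
R 330 26 [-0.0061  0.0243 -0.0508] [ 0.0112  0.0269 -0.0212]
R 336 26 [-0.0091  0.0244 -0.0541] [ 0.0111  0.0264 -0.0206]
R 342 25 [-0.0092  0.0243 -0.0573] [ 0.011   0.0255 -0.0248]
R 348 24 [-0.0108  0.0243 -0.0576] [ 0.0092  0.0255 -0.0266]
0.005 288.2900772353987
0.01 283.83975348439736
0.015 279.6157564736402
0.022 274.05064668543355
```

The wrist depth, the side view and the force all agree that at this opening the tips sit about 20 mm behind the reported TCP, at z≈0.100. The jaw gap is 49 mm and centred. I'll continue down gently.

Run:
```python
from cell import r,optics
from h import *
X,Y=.5759,-.1638; f0=np.load("f0.npy")
r.move_linear([X,Y,.0715],vel=.06)
z=.0715; zc=None; L=[];mx=0
while z>.045:
    step=.001 if zc is None or zc-z<.0078 else .0005
    z-=step ; r.move_linear([X,Y,z],vel=.05)
    F=(force(r,3)-f0)[2]; L.append((round(z*1e3,1),round(F,1),round(r.current_tool_pos()[2]*1e3,1)))
    if zc is None and F>1.8: zc=z
    if F>14 or (zc and zc-z>.0105): break
print(L,zc,r.current_t(),r.current_opening())
b=wrist(r,optics);pickle.dump(b,open("pics/w4.pkl","wb"));cv2.imwrite("pics/w4.png",b["pixels"][:,:,::-1])
```

```text
[(70.5, np.float64(0.7), np.float64(70.6)), (69.5, np.float64(0.1), np.float64(69.5)), (68.5, np.float64(0.1), np.float64(68.5)), (67.5, np.float64(0.3), np.float64(67.4)), (66.5, np.float64(0.2), np.float64(66.4)), (65.5, np.float64(2.0), np.float64(65.6)), (64.5, np.float64(3.6), np.float64(64.6)), (63.5, np.float64(4.5), np.float64(63.6)), (62.5, np.float64(4.0), np.float64(62.5)), (61.5, np.float64(4.6), np.float64(61.5)), (60.5, np.float64(4.4), np.float64(60.5)), (59.5, np.float64(5.1), np.float64(59.6)), (58.5, np.float64(5.0), np.float64(58.6)), (57.5, np.float64(2.6), np.float64(57.2)), (57.0, np.float64(4.2), np.float64(57.0)), (56.5, np.float64(5.4), np.float64(56.5)), (56.0, np.float64(3.8), np.float64(56.0)), (55.5, np.float64(4.3), np.float64(55.6)), (55.0, np.float64(10.6), np.float64(55.6))] 0.06549999999999999 24.275 0.5823634333283413
```

```bash
sleep 1
```

```text
(no output)
```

View pics/w4.png

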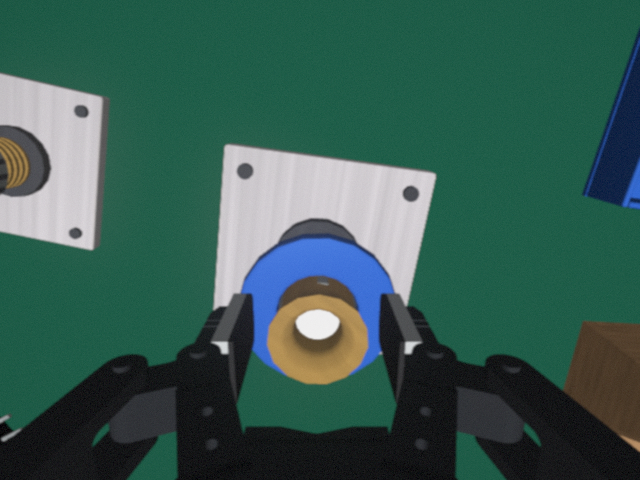

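Contact was at TCP z≈65.5 mm and the hard stop at ≈55.4 mm (10.6 N), so the sleeve made its full travel. I'll back off and check that it stays.

Run:
```python
from cell import r,optics
from h import *
X,Y=.5759,-.1638
r.move_linear([X,Y,.17],vel=.18)
im=wrist(r,optics);pickle.dump(im,open("pics/w5.pkl","wb"));cv2.imwrite("pics/w5.png",im["pixels"][:,:,::-1])
hsv=cv2.cvtColor(im["pixels"],cv2.COLOR_RGB2HSV);P=cloud(im)
u,v=map(int,proj(im,[.576,-.163,.085])); m=np.zeros((480,640),bool);m[v-70:v+70,u-90:u+90]=1
for n,mask,zs in (("rim",m&(hsv[...,0]>100)&(hsv[...,0]<125)&(hsv[...,1]>120),(.077,)),("lip",m&(hsv[...,0]>8)&(hsv[...,0]<28)&(hsv[...,1]>90),(.095,))):
    c=max(cv2.findContours(mask.astype(np.uint8),0,1)[0],key=cv2.contourArea);e=cv2.fitEllipse(c);print(n,e,np.percentile(P[mask][:,2],[5,50,95]))
    for z in zs: print(ray_plane(im,*e[0],z))
# go to the plug
r.set_gripper(1.0)
r.move_to([.562,.1365,.20],down(np.radians(102)))
print(r.current_t())
im=wrist(r,optics);pickle.dump(im,open("pics/w6.pkl","wb"));cv2.imwrite("pics/w6.png",im["pixels"][:,:,::-1])
```

```text
rim ((318.10150146484375, 233.01730346679688), (90.7435302734375, 91.80130004882812), 73.76654815673828) [0.07607637 0.07727836 0.07836741]
[ 0.5756909  -0.16251356  0.077     ]
lip ((318.15472412109375, 241.2905731201172), (52.21125030517578, 54.18052673339844), 0.2559017539024353) [0.08502419 0.09414537 0.0957474 ]
[ 0.57570065 -0.16262223  0.095     ]
26.775
```

```bash
sleep 1
```

```text
(no output)
```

View pics/w5.png

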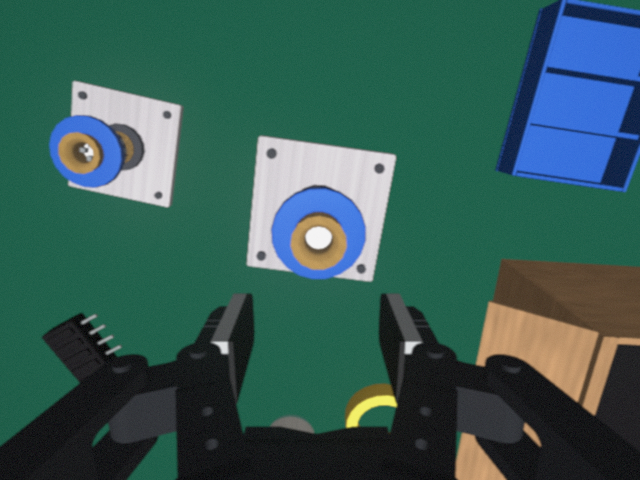

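View pics/w6.png

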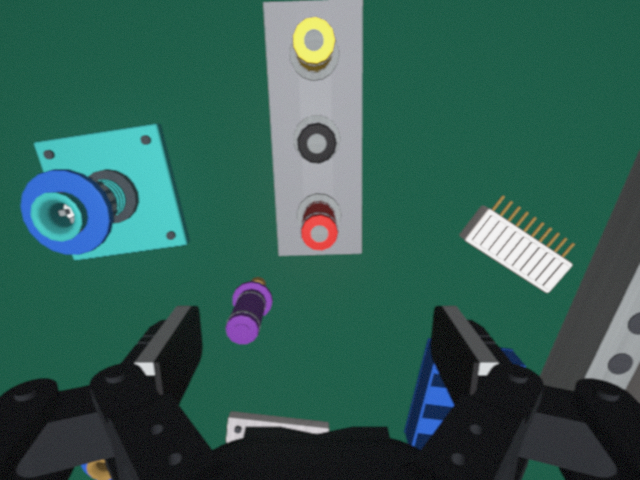

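Sleeve check: rim z=0.0773, which is about 7.7 mm down, so it stayed back. In the wrist view the red grip's top is at (319,233), black at (317,143) and yellow at (314,41). Next I'll measure the plug's position, the finger reach when open and the palm clearance.

Run:
```python
from h import *
im=pickle.load(open("pics/w6.pkl","rb"));M=im["mount"]
d=im["depth"];v,u=np.mgrid[:480,:640]
C=np.stack([(u-im["cx"])/im["fx"]*d,(v-im["cy"])/im["fy"]*d,d],-1)@M[:3,:3].T+M[:3,3]
for box in ((306,360,140,205),(306,360,432,500),(432,470,250,385)):
    s=C[box[0]:box[1],box[2]:box[3]][(d[box[0]:box[1],box[2]:box[3]]>0)&(d[box[0]:box[1],box[2]:box[3]]<.2)]
    print(box,np.percentile(s,[1,50,99],axis=0).round(4))
for row in (430,440,450,460,475): print(row,d[row,316],C[row,316].round(4),C[row,270].round(4))
hsv=cv2.cvtColor(im["pixels"],cv2.COLOR_RGB2HSV);P=cloud(im)
red=((hsv[...,0]<6)|(hsv[...,0]>174))&(hsv[...,1]>120)&(hsv[...,2]>60); red[:,:295]=0;red[:,345:]=0;red[:190]=0;red[260:]=0
q=P[red];print(np.percentile(q,[2,50,98],axis=0).round(4))
# top face: bright red ring + its grey centre
g=im["pixels"][218:252,300:340]
tp=red&(hsv[...,2]>180); ys,xs=np.nonzero(tp)
c=max(cv2.findContours(tp.astype(np.uint8),0,1)[0],key=cv2.contourArea);e=cv2.minEnclosingCircle(c);print("top",e,cv2.fitEllipse(c),ray_plane(im,*cv2.fitEllipse(c)[0],.101),ray_plane(im,*e[0],.101))
print([proj(im,[.5614,.1355,z]) for z in (.05,.101)])
# stand edges
print(ray_plane(im,283,225,.045),ray_plane(im,273,60,.045))
```

```text
(306, 360, 140, 205) [[-0.0086 -0.0561 -0.0654]
 [ 0.009  -0.0436 -0.0471]
 [ 0.0115 -0.0426 -0.0304]]
(306, 360, 432, 500) [[-0.0078  0.042  -0.0654]
 [ 0.0088  0.0434 -0.0478]
 [ 0.0115  0.0556 -0.0307]]
(432, 470, 250, 385) [[ 0.009  -0.0135 -0.1013]
 [ 0.0107 -0.0002 -0.0967]
 [ 0.0119  0.0131 -0.0905]]
430 0.42600024 [-0.2498 -0.0005  0.1876] [ 0.0109 -0.0102 -0.0914]
440 0.08049118 [ 0.011  -0.0004 -0.0941] [ 0.0104 -0.0099 -0.0936]
450 0.07765343 [ 0.0113 -0.0004 -0.097 ] [ 0.0106 -0.0096 -0.0963]
460 0.07637962 [ 0.0105 -0.0004 -0.0986] [ 0.0113 -0.0092 -0.0993]
475 0.07214388 [ 0.0114 -0.0004 -0.1027] [ 0.0107 -0.009  -0.1021]
[[0.5526 0.1239 0.067 ]
 [0.563  0.1395 0.1006]
 [0.5749 0.1473 0.1022]]
top ((319.24285888671875, 232.5), 17.82048225402832) ((319.0648193359375, 232.50599670410156), (33.27281188964844, 34.747032165527344), 85.93672180175781) [0.56390638 0.13496175 0.101     ] [0.56402456 0.13499127 0.101     ]
[(np.float64(315.7589306739775), np.float64(213.58254926438008)), (np.float64(315.6428780612751), np.float64(231.03237238660617))]
[0.53714027 0.11919422 0.045     ] [0.50687773 0.24103065 0.045     ]
```

All readings agree with a constant tool offset: the fingertips are about 17.5 mm behind the TCP when shut, and the palm is at -91 mm. For the grasp I want TCP z≈0.041, so the tips reach 0.0585, above the 0.050 flange top. Now I'll take the red plug.

Run:
```python
from cell import r,optics
from h import *
GX,GY=.5633,.1338
r.move_linear([GX,GY,.10],vel=.2)
f0=force(r,5)
r.move_linear([GX,GY,.041],vel=.1)
print("down",force(r,4)-f0)
r.set_gripper(0.0,60)
print(r.current_opening(),r.current_t(),force(r,4)-f0)
r.move_linear([GX,GY,.10],vel=.1)
r.move_linear([GX,GY,.165],vel=.2)
print(force(r,6)-f0,r.current_opening(),r.current_t())
im=wrist(r,optics);pickle.dump(im,open("pics/w7.pkl","wb"));cv2.imwrite("pics/w7.png",im["pixels"][:,:,::-1])
a=optics.get_image("side");pickle.dump(a,open("pics/s7.pkl","wb"))
x=cv2.resize(a["pixels"][170:350,190:350],(640,600),interpolation=cv2.INTER_CUBIC);cv2.imwrite("pics/s7.png",x[:,:,::-1])
```

```text
down [ 0.23961783  0.00915308 -0.64025315]
0.29388106490169763 28.875 [-0.4983238  -0.20271874  5.06523969]
[-0.09854028 -0.0948761  -1.45953065] 0.2875370154210792 30.175
```

```bash
sleep 1
```

```text
(no output)
```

View pics/w7.png

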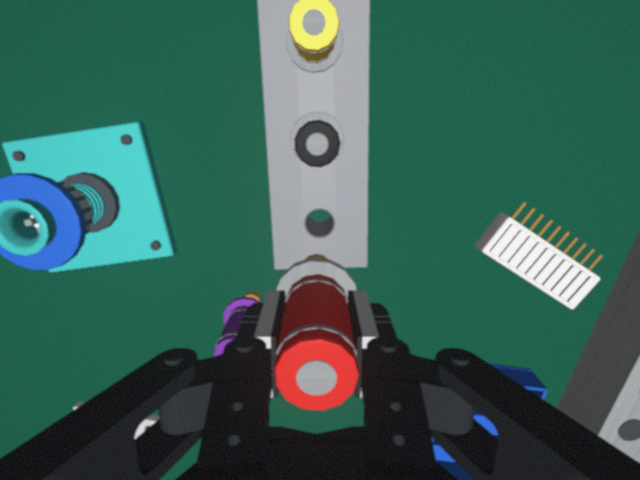

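View pics/s7.png

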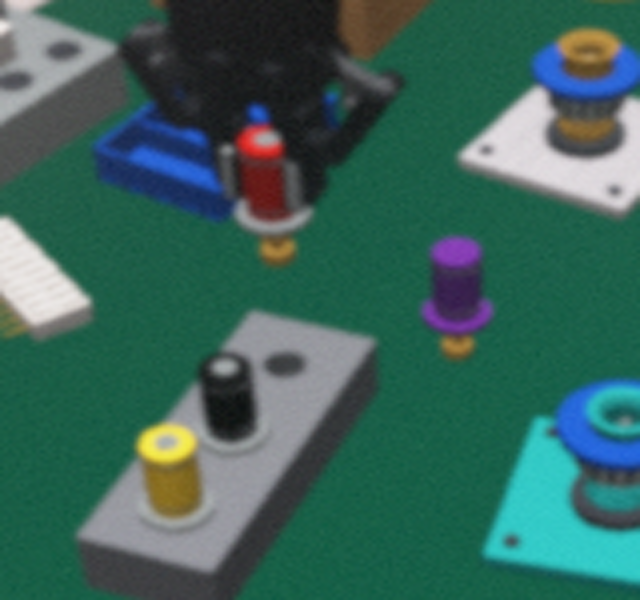

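The plug is held: its red top is at (317,377) in the wrist view and its nose is visible in the side view at (277,250), with the hole empty and black and yellow still in place. A quick check of the held plug's offset and tilt in the tool frame comes next.

Run:
```python
from h import *
im=pickle.load(open("pics/w7.pkl","rb"));M=im["mount"];d=im["depth"];v,u=np.mgrid[:480,:640]
C=np.stack([(u-im["cx"])/im["fx"]*d,(v-im["cy"])/im["fy"]*d,d],-1)@M[:3,:3].T+M[:3,3]
hsv=cv2.cvtColor(im["pixels"],cv2.COLOR_RGB2HSV)
red=((hsv[...,0]<6)|(hsv[...,0]>174))&(hsv[...,1]>120)&(u>270)&(u<365)&(v>270)&(v<420)
top=(red&(hsv[...,2]>190)).astype(np.uint8)
c=max(cv2.findContours(top,0,1)[0],key=cv2.contourArea);e=cv2.fitEllipse(c);print(e)
k=top>0;zt=np.median(C[k][:,2]);print("top z",np.percentile(C[k][:,2],[10,50,90]))
def tp(px,z):
    dr=M[:3,:3]@np.array([(px[0]-im["cx"])/im["fx"],(px[1]-im["cy"])/im["fy"],1]);o=M[:3,3];return o+dr*(z-o[2])/dr[2]
print(tp(e[0],zt))
# grip side: front generatrix (max x) at various tool z
s=C[red&(hsv[...,2]<170)]
for z in np.arange(zt+.004,zt+.05,.008):
    q=s[abs(s[:,2]-z)<.003]; print(z.round(3),len(q),np.percentile(q[:,0],[50,95]).round(4) if len(q)>5 else "", (np.median(q[:,1])).round(4) if len(q)>5 else "")
```

```text
((316.0921936035156, 374.4265441894531), (69.09152221679688, 80.71957397460938), 90.24876403808594)
top z [-0.06017905 -0.05949263 -0.05876781]
[ 0.00136621 -0.00041391 -0.05949263]
-0.055 666 [0.0117 0.0134] -0.001
-0.047 614 [0.0121 0.0135] -0.0001
-0.039 574 [0.0118 0.0134] -0.0008
-0.031 494 [0.0118 0.0135] -0.0005
-0.023 387 [0.012  0.0135] -0.0005
-0.015 45 [0.0129 0.0135] 0.0003
```

No tilt, and the plug's top sits 59.5 mm above the TCP as planned. I'll insert it with a force-guided descent.

```bash
cat > ins.py <<'E'
from cell import r,optics
from h import *
import sys
def run(X,Y,z,zend,f0,fmax,step=.001,k=.00012):
    L=[]
    while z>zend:
        z-=step; r.move_linear([X,Y,z],vel=.04)
        F=force(r,3)-f0; p=r.current_tool_pos()
        L.append((round(p[2]*1e3,1),*F.round(1).tolist(),round(X*1e3,1),round(Y*1e3,1)))
        if F[2]>fmax: break
        if np.hypot(F[0],F[1])>1.2:
            X+=float(np.clip(k*F[0],-.0004,.0004)); Y+=float(np.clip(k*F[1],-.0004,.0004))
    for l in L: print(l)
    return X,Y,z
E
python3 - <<'E'
from ins import *
q=down(np.radians(102))
r.move_to([.5762,-.1637,.165],q)
r.move_linear([.5762,-.1637,.129],vel=.12); r.sleep(.1)
f0=force(r,10); np.save("f1.npy",f0)
print(run(.5762,-.1637,.129,.112,f0,9),r.current_t())
E
```

```text
(np.float64(128.1), 0.3, -0.1, -0.7, 576.2, -163.7)
(np.float64(127.0), -0.0, 0.2, -0.9, 576.2, -163.7)
(np.float64(125.9), -0.2, -0.2, -1.1, 576.2, -163.7)
(np.float64(124.9), 0.1, 0.0, -0.3, 576.2, -163.7)
(np.float64(123.9), -0.3, 0.2, -0.8, 576.2, -163.7)
(np.float64(123.0), 0.4, -0.2, -0.5, 576.2, -163.7)
(np.float64(121.9), -0.2, -0.1, -0.1, 576.2, -163.7)
(np.float64(121.0), 0.4, 0.5, -0.3, 576.2, -163.7)
(np.float64(120.0), 0.3, 0.1, -0.2, 576.2, -163.7)
(np.float64(118.9), 0.2, 0.2, 0.1, 576.2, -163.7)
(np.float64(117.9), 0.3, 0.2, -0.4, 576.2, -163.7)
(np.float64(116.9), 0.4, -0.5, -0.1, 576.2, -163.7)
(np.float64(116.0), 0.3, -0.1, -0.3, 576.2, -163.7)
(np.float64(115.0), -0.2, -0.3, -0.1, 576.2, -163.7)
(np.float64(114.0), 0.8, 0.2, -0.3, 576.2, -163.7)
(np.float64(113.0), 0.6, -0.1, -0.6, 576.2, -163.7)
(np.float64(112.0), 0.6, 0.2, -0.3, 576.2, -163.7)
(0.5762, -0.1637, 0.11199999999999999) 36.725
```

The nose is in the bore with no side load. Continuing home.

Run:
```python
from ins import *
f0=np.load("f1.npy")
X,Y,z=run(.5762,-.1637,.112,.0945,f0,15)
if z<.0955: X,Y,z=run(X,Y,z,.088,f0,17,step=.0005)
print(X,Y,z,r.current_t(),r.current_opening())
b=optics.get_image("side");pickle.dump(b,open("pics/s8.pkl","wb"))
x=cv2.resize(b["pixels"][130:250,270:400],(640,590),interpolation=cv2.INTER_CUBIC);cv2.imwrite("pics/s8.png",x[:,:,::-1])
```

```text
(np.float64(111.0), 0.4, -0.5, -0.4, 576.2, -163.7)
(np.float64(109.9), 0.5, 0.1, -0.3, 576.2, -163.7)
(np.float64(109.2), -0.3, 0.3, 2.6, 576.2, -163.7)
(np.float64(108.1), 0.3, -0.5, 3.7, 576.2, -163.7)
(np.float64(107.0), 0.9, 0.3, 2.6, 576.2, -163.7)
(np.float64(105.9), 0.4, -0.6, 3.5, 576.2, -163.7)
(np.float64(105.0), 1.1, -0.8, 3.4, 576.2, -163.7)
(np.float64(103.9), 1.0, -1.6, 3.1, 576.3, -163.8)
(np.float64(102.9), 0.7, -1.6, 2.8, 576.5, -164.0)
(np.float64(101.9), 0.8, -0.2, 2.8, 576.5, -164.2)
(np.float64(101.0), 1.1, -0.7, 4.0, 576.5, -164.2)
(np.float64(99.9), 0.8, -0.1, 3.0, 576.7, -164.3)
(np.float64(98.9), 0.2, -0.4, 3.6, 576.7, -164.3)
(np.float64(97.9), -0.1, 0.3, 3.9, 576.7, -164.3)
(np.float64(96.9), 0.1, -0.1, 2.8, 576.7, -164.3)
(np.float64(96.0), 1.0, -0.4, 3.7, 576.7, -164.3)
(np.float64(94.9), 0.4, 0.3, 4.2, 576.7, -164.3)
(np.float64(94.0), 0.6, -0.1, 4.5, 576.7, -164.3)
(np.float64(92.8), 0.8, 1.7, -1.1, 576.7, -164.3)
(np.float64(92.8), -0.2, 3.7, 1.5, 576.8, -164.1)
(np.float64(92.7), 0.4, 1.4, 3.6, 576.7, -163.7)
(np.float64(92.1), -0.6, 1.7, 4.5, 576.8, -163.5)
(np.float64(91.7), -0.0, 0.1, 6.0, 576.7, -163.3)
(np.float64(91.6), 0.9, 1.8, 8.6, 576.7, -163.3)
(np.float64(91.5), -3.9, 1.1, 13.5, 576.8, -163.1)
(np.float64(91.5), 0.4, 1.6, 15.3, 576.4, -162.9)
(np.float64(91.4), -4.7, 0.2, 21.3, 576.5, -162.7)
0.5764660840334541 -0.16274769610358006 0.08949999999999998 44.15 0.2882859453748935
```

```bash
sleep 1
```

```text
(no output)
```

View pics/s8.png

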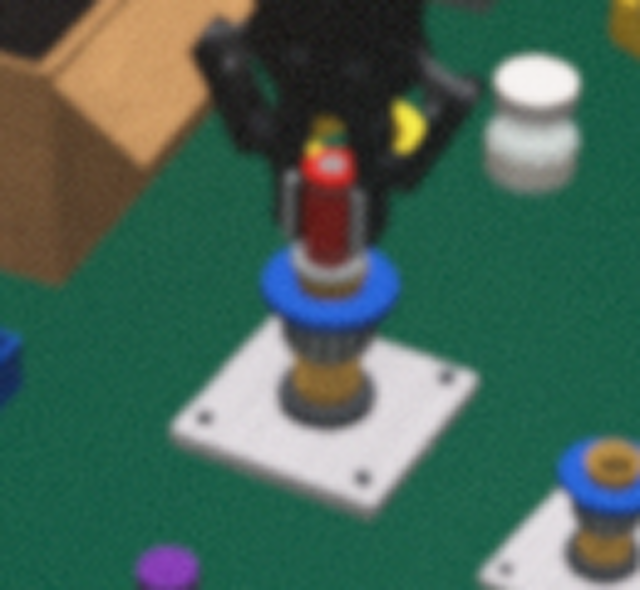

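The force dropped at z≈92.8 mm (catch tripped), then rose hard at 91.4 mm (flange on the mouth, 21 N). The rim is back at (330,283), its forward position. I'll ease the load, let go and check.

Run:
```python
from ins import *
f0=np.load("f1.npy")
r.move_linear([.5765,-.1636,.0914],vel=.02)
print(force(r,4)-f0)
r.set_gripper(0.7)
r.move_linear([.5765,-.1636,.20],vel=.15)
im=wrist(r,optics);pickle.dump(im,open("pics/w9.pkl","wb"));cv2.imwrite("pics/w9.png",im["pixels"][:,:,::-1])
hsv=cv2.cvtColor(im["pixels"],cv2.COLOR_RGB2HSV);P=cloud(im)
u,v=map(int,proj(im,[.576,-.163,.085])); m=np.zeros((480,640),bool);m[v-70:v+90,u-70:u+70]=1
b=m&(hsv[...,0]>100)&(hsv[...,0]<125)&(hsv[...,1]>120);print("rim",np.percentile(P[b][:,2],[5,50,95]))
red=((hsv[...,0]<6)|(hsv[...,0]>174))&(hsv[...,1]>120)&(hsv[...,2]>180)&m;print("red top",np.median(P[red],axis=0))
b=optics.get_image("side");pickle.dump(b,open("pics/s9.pkl","wb"))
x=cv2.resize(b["pixels"][130:250,270:400],(640,590),interpolation=cv2.INTER_CUBIC);cv2.imwrite("pics/s9.png",x[:,:,::-1])
print(r.current_t())
```

```text
[0.62622594 1.8744056  7.13243452]
rim [0.08365684 0.08486778 0.08601821]
red top [ 0.57600563 -0.16334354  0.15233852]
45.8917
```

```bash
sleep 1
```

```text
(no output)
```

View pics/w9.png

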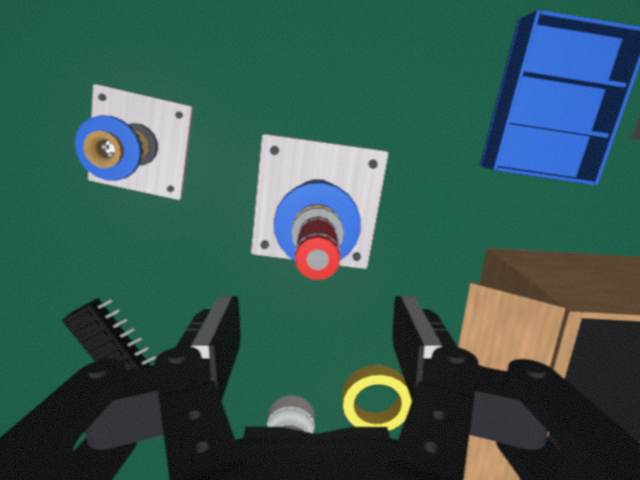

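View pics/s9.png

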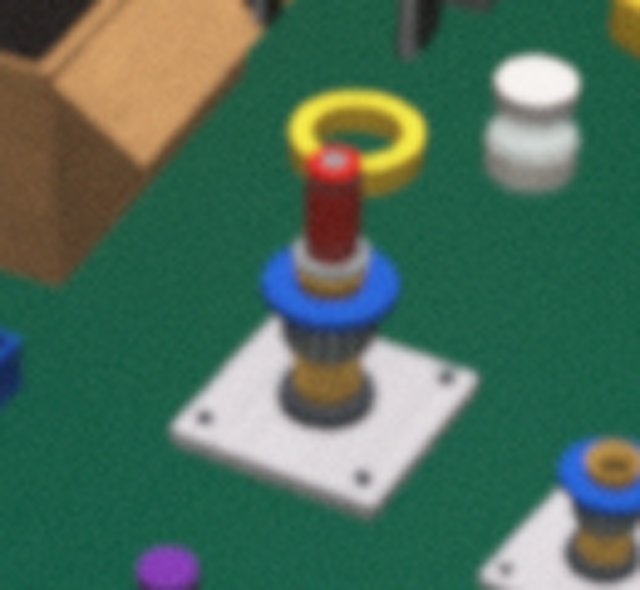

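The plug stands upright in the coupler: red top at (317,259) in the wrist view, z=0.1523 (expected 0.151, plus up to 2 mm of rise). The rim is back at z=0.0849, fully forward. The robot is clear, so I'm handing in.

Run:
```python
from cell import r
r.hand_in(); print(r.current_t())
```

```text
the job is handed in; nothing more can be done
the job is handed in; nothing more can be done
```

The red plug is locked in the larger silver coupler, and I handed the job in at about 46 s of the 66 s allowed.

- **Sleeve:** I pressed the rim down to its stop with about 11 N. It stayed about 7.7 mm back after I let go, and h came out at about 3 mm.
- **Plug:** I inserted it by feel. The catch tripped, the flange met the mouth at about 21 N, and I eased the load and let go.

**Last checks:**
- The rim is fully forward again, at z 0.0849 (0.0849 before, 0.0773 while held back).
- The plug is upright with its top at 0.1523. That is 1.3 mm above the expected 0.151, within the 2 mm rise allowed.
- I moved nothing else. Black and yellow were in the stand when I lifted the red plug, and I did not look at the stand again afterwards.

**Disagreements:**
- The fingertips sit about 40 mm farther back from the reported TCP than `r.finger_overhang` says. My first descent met nothing and cost about 12 s, and I then worked from the wrist depth.
- The fixed cameras put the coupler 3–4 mm off the wrist camera's position in y. I used the wrist views, and the insertion showed almost no side load until the plug was nearly home.

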